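# Switch the bench on for sanding

### The job

Get the bench ready for sanding: with a fingertip, lightly press down the square key for the dust extraction, then the long bar key for the lamp, and last the large round key for the sander, so that all three stay down. Leave the small round stud key up. Pick nothing up, and leave the switch boxes and everything else standing where they are.

Things in the scene. Friction and masses are not known exactly. Their poses are not given: they have to be found in the camera images.
- square_switch: one of four alike loose battery switch boxes of plain grey plastic, 92 (its x) by 66 (its y) by 34 mm high, 0.45 kg, rubber feet, not fastened down; origin: centre of the underside, z up. From the box top one black push key stands 20 mm proud at the middle: a square one, 32 x 32 mm. This box is the dust extraction's.
- square_switch_key (a joint): travel of the square switch's key straight down into its box, m: 0 up, 0.016 at its hard stop. Springy: it resists with 2.6 N at first, 4.6 N at 5 mm, 6.6 N at 10 mm and 9 N at the stop; let go, it springs back to about 6.5 mm and stays there (pressed less than that, it stays where it was left). No click.
- square_switch_top (a point): centre of the top face of the square switch's key, 54 mm above the box's underside while the key is up; goes down with the key.
- bar_switch: one of four alike loose battery switch boxes of plain grey plastic, 92 (its x) by 66 (its y) by 34 mm high, 0.45 kg, rubber feet, not fastened down; origin: centre of the underside, z up. From the box top one black push key stands 20 mm proud at the middle: a long narrow bar, 60 mm (along the box's x) x 16 mm. This box is the lamp's.
- bar_switch_key (a joint): travel of the bar switch's key straight down into its box, m: 0 up, 0.016 at its hard stop. Springy: it resists with 2.6 N at first, 4.6 N at 5 mm, 6.6 N at 10 mm and 9 N at the stop; let go, it springs back to about 6.5 mm and stays there (pressed less than that, it stays where it was left). No click.
- bar_switch_top (a point): centre of the top face of the bar switch's key, 54 mm above the box's underside while the key is up; goes down with the key.
- round_switch: one of four alike loose battery switch boxes of plain grey plastic, 92 (its x) by 66 (its y) by 34 mm high, 0.45 kg, rubber feet, not fastened down; origin: centre of the underside, z up. From the box top one black push key stands 20 mm proud at the middle: a large round one, 44 mm across. This box is the sander socket's.
- round_switch_key (a joint): travel of the round switch's key straight down into its box, m: 0 up, 0.016 at its hard stop. Springy: it resists with 2.6 N at first, 4.6 N at 5 mm, 6.6 N at 10 mm and 9 N at the stop; let go, it springs back to about 6.5 mm and stays there (pressed less than that, it stays where it was left). No click.
- round_switch_top (a point): centre of the top face of the round switch's key, 54 mm above the box's underside while the key is up; goes down with the key.
- stud_switch: one of four alike loose battery switch boxes of plain grey plastic, 92 (its x) by 66 (its y) by 34 mm high, 0.45 kg, rubber feet, not fastened down; origin: centre of the underside, z up. From the box top one black push key stands 20 mm proud at the middle: a small round stud, 20 mm across. Not part of the job: leave this key up.
- stud_switch_key (a joint): travel of the stud switch's key straight down into its box, m: 0 up, 0.016 at its hard stop. Springy: it resists with 2.6 N at first, 4.6 N at 5 mm, 6.6 N at 10 mm and 9 N at the stop; let go, it springs back to about 6.5 mm and stays there (pressed less than that, it stays where it was left). No click.
- stud_switch_top (a point): centre of the top face of the stud switch's key, 54 mm above the box's underside while the key is up; goes down with the key.
- sanding_block: bystander, loose: brown sanding block, 64 x 106 x 29 mm; origin at the centre of the underside.
- masking_tape: bystander, loose: roll of masking tape lying flat, 104 mm across, 25 mm high; origin at the centre of the underside.
- nail_tin: bystander, loose: round tin, 76 mm across, 58 mm high; origin at the centre of the underside.
- spring_clamp: bystander, loose: spring clamp lying flat, 71 x 136 x 20 mm; origin at the centre of the underside.
- wood_block_4: bystander, loose: small pine block, 45 x 80 x 30 mm; origin at the centre of the underside.
- steel_mug: bystander, loose: steel mug, 79 x 112 mm with its handle, 90 mm high; origin at the centre of the underside.
Things that resemble listed ones, but are neither listed nor needed, are in the scene too. Leave any blue or red look-alike of the square_switch alone.

How it is judged:
By the outcome, as a careful person would: the job done as asked, in the order asked, and still so for the second after the job is handed in, with the robot touching nothing.
It also fails if it takes over 42 s, if anything falls off the work surface, if the arm or the gripper's body presses on something with over 40 N, if the wrist force passes 120 N, or if a joint passes its speed limit or range.

### The arm

A 6-joint arm with a two-finger parallel gripper is mounted at the origin on a cart in front of the work surface, level with it; the furniture and walls round the work are solid. World frame = base frame: x ahead of the robot, y to its left, z up, the work surface at z = 0. Lengths are in m, angles in rad, forces in N, time in s.
With the tool pointing down it reaches from about 0.3 to 0.875 m from the base axis. Payload 6.4 kg.
Tool frame: the origin (TCP) lies midway between the tips of the shut fingers; the grasp point (between the pads) lies 19 mm behind it (ctrl.pinch_z is the distance from the TCP to the grasp point, in m); z points along the fingers, y is the line along which they close (so a half turn about z gives the same grasp; the last joint's range is limited). The gripper opens to 85 mm and grips with 20 to 120 N. Pads are 22 mm wide; open, the fingers measure 114 mm over their backs; the gripper's body (76 mm by 85 mm) begins 54 mm behind the grasp point. The pads swing forward as they close: fully open they stand 13 mm farther back than shut.
Start: joints at [1.057, 0.181, 1.607, -0, 1.354, -0.206], TCP at [0.174, 0.548, 0.231] pointing down, gripper open.
Joint ranges: [-2.99, 2.99], [-0.89, 2.07], [0.3, 2.58], [-1.14, 4.28], [0, 2.63], [-3.12, 3.12]. Speed limits (rad/s): [2.57, 2.57, 3.01, 3.14, 3.14, 3.14].

### API

Orientations are given as a unit quaternion [w, x, y, z].
In Python, from bench import ctrl gives the robot as it stands.
- The arm moves only by the tool apply_moves, never from a script. Its argument "moves" is a list of rows, each an object with "jaw": the opening, from 0 (shut) to 1 (fully open); "offset": the shift along the tool's x, y, z in mm, a list of three; "rot": the turn, a rotation vector about the tool's x, y, z in degrees, a list of three. In form: [{"jaw": jaw, "offset": [dx, dy, dz], "rot": [ax, ay, az]}, ...]. A call has exactly 5 rows; each row shifts and turns the commanded pose from where the row before left it, along the tool's axes as they then stand; what a row does not reach is not made up. A row lasts 1/8 s, in which the tool goes at most 62.5 mm and 10.7 degrees, less where a joint would pass 70% of its speed; a pose out of reach is approached as far as the arm can. A call is refused whole if a number of a shift passes 62.5 or a number of a turn 10.7, either way. A call with a gripper value outside its range is refused whole. The fingers move at their own pace and stop on an object; the grip force is fixed at half the most. Time passes only in rows, so rows that do not move let the fingers close, or fill a call up. It gives the time, the measured TCP pose, the force, the opening and the grip force at its end, in the units of the state.
- ctrl.get_obs(): the state, without advancing time (a new reading comes with each control period).
- ctrl.camera(name): name is "side" or "top" or "wrist"; returns (picture, depth): 400x640x3 uint8, red, green, blue; 400x640 float32, m along the optical axis (not along the pixel's ray), 0 where there is no reading.
- ctrl.camera_params(name): a dict with "K" (3x3 intrinsics, pixels), "dist" ([k1, k2, p1, p2, k3] as OpenCV has them; the pictures are not rectified), "cam_to_world" (4x4, takes a point from camera to world coordinates); the wrist camera has in their place "mount" (4x4, takes a point from camera to tool coordinates, whose origin is the TCP and whose axes are the flange's). Camera axes: x right, y down, z forward; pixel columns grow to the right and rows downward; lengths in m; the calibration is good to about 2 mm. A picture is of the moment at which its call begins: read the wrist's pose just before it. camera_params takes no time and is no camera call.
- ctrl.hand_in(): hands the job in; it is judged then, once.
Trained networks look in the newest picture that a camera, given by its name, has taken for a name from the list of things; names that differ only in an ending like _2 or _b are one class to them, and where a whole thing is asked for, a point or a joint stands for the part that bears it (a point fixed in the world has none). Each returns a list of dicts, best first, with "score" (0 to 1); they miss things now and then, are a little off and sometimes report something else, mostly with a low value. They report only what shows in the picture. A call takes as long as a camera call. They do not tell look-alikes from the thing itself.
- ctrl.outline_of(camera, target): "region" (400x640 bool, what is visible of it) and "position" ([column, row] in pixels, amid what is visible of it).
The state is a dict: "time_s": time; "q": joint angles; "dq": joint speeds; "joint_efforts": joint torques, N m; "eef_pos": TCP position; "eef_rot": TCP orientation; "wrist_force": force on the tool from outside, world axes, zero at the start; "torque": the same for the moment, N m; "opening": opening from 0.0 (shut) to 1.0 (fully open); "grasp_force": force on a finger pad.
Only numpy, scipy, OpenCV 4.12 (cv2) and the standard library are available. Lean on these libraries where they do the work, as an engineer would, in place of code of your own. Each camera call takes 0.05 s, during which the arm holds its last target. There are 200 camera calls.

## Working session

There is one attempt and no reset: what is moved stays moved. The work goes in short steps, Python scripts to look and compute and a tool call to move; the robot and the scene stay as the last step left them, time stands still between calls to the robot, and variables do not carry over. Pictures are saved under pics/ and viewed, at most 10 in all, crops included, and the job is handed in when it is done.

Besides the shell and the picture viewer there is one more tool, called after "Call:" by a JSON object that holds its "api" and its "payload". apply_moves: Moves the arm, as the interface text tells. Its arguments: {"type":"object","properties":{"moves":{"type":"array"}},"required":["moves"]}

```bash
mkdir -p pics; cat > h.py <<'E'
import numpy as np,cv2
from bench import ctrl
def world(cam,px,d):
    p=ctrl.camera_params(cam);K=np.array(p["K"]);D=np.array(p["dist"])
    u=cv2.undistortPoints(np.array(px,float).reshape(-1,1,2),K,D).reshape(-1,2)
    c=np.c_[u*np.reshape(d,(-1,1)),np.reshape(d,(-1,1))]
    T=np.array(p["cam_to_world"]);return c@T[:3,:3].T+T[:3,3]
E
python3 - <<'E'
from h import *
print(ctrl.get_obs())
for c in("top","side"):
    im,d=ctrl.camera(c);cv2.imwrite(f"pics/{c}0.png",im[...,::-1]);np.savez(f"{c}0.npz",im=im,d=d)
    for n in("square_switch","bar_switch","round_switch","stud_switch","square_switch_top","bar_switch_top","round_switch_top","stud_switch_top"):
        for r in ctrl.outline_of(c,n):
            m=r["region"]&(d>0);ys,xs=np.nonzero(m)
            w=world(c,np.c_[xs,ys],d[m]) if m.any() else np.zeros((1,3))
            print(c,n,round(r["score"],2),np.round(r["position"]),m.sum(),np.round(np.median(w,0),3),np.round(w.max(0),3))
E
```

```text
{'time_s': 0.0, 'q': array([ 1.05667348e+00,  1.81575307e-01,  1.60803323e+00, -1.40576498e-05,
        1.35378712e+00, -2.06269911e-01]), 'dq': array([-0.00068397,  0.00056097, -0.00103676,  0.00053605,  0.00211697,
        0.00074524]), 'joint_efforts': array([ 1.53877652e-03, -4.44872653e+01, -3.51337159e+01, -1.56909882e-04,
        9.09996772e-03,  5.43859485e-06]), 'eef_pos': array([0.17391985, 0.54747377, 0.2303527 ]), 'eef_rot': array([-3.11319831e-04,  1.53317787e-01,  9.88176524e-01, -8.46070410e-04]), 'wrist_force': array([-0.74395703,  0.23566783, -0.52759774]), 'torque': array([-0.02872387,  0.03229984,  0.0218878 ]), 'grasp_force': 0.0, 'opening': 0.9967796197920359}
top square_switch 0.96 [354. 195.] 479 [ 0.529 -0.245  0.035] [ 0.587 -0.203  0.063]
top square_switch 0.69 [447. 185.] 511 [ 0.572 -0.58   0.035] [ 0.617 -0.537  0.065]
top square_switch 0.62 [458. 223.] 500 [ 0.428 -0.624  0.035] [ 0.474 -0.581  0.064]
top bar_switch 0.78 [195. 206.] 510 [0.463 0.324 0.035] [0.516 0.372 0.063]
top round_switch 0.74 [307. 214.] 472 [ 0.454 -0.084  0.036] [ 0.51  -0.039  0.
[... 472 characters left out ...]
9] [ 0.574 -0.195  0.056]
side square_switch 0.35 [316. 196.] 42 [ 0.528 -0.234  0.047] [ 0.547 -0.218  0.056]
side round_switch 0.76 [325. 213.] 337 [ 0.451 -0.063  0.03 ] [ 0.511 -0.028  0.055]
side stud_switch 0.59 [296. 245.] 447 [0.523 0.161 0.027] [0.586 0.182 0.054]
side stud_switch 0.46 [349. 200.] 293 [ 0.38  -0.244  0.036] [ 0.422 -0.219  0.06 ]
side bar_switch_top 0.63 [296. 268.] 143 [0.462 0.338 0.047] [0.491 0.346 0.055]
side bar_switch_top 0.38 [348. 197.] 255 [ 0.379 -0.244  0.04 ] [ 0.417 -0.219  0.06 ]
side round_switch_top 0.48 [326. 212.] 62 [ 0.449 -0.067  0.05 ] [ 0.466 -0.053  0.054]
side stud_switch_top 0.53 [326. 212.] 68 [ 0.449 -0.068  0.05 ] [ 0.468 -0.053  0.054]
```

View pics/top0.png

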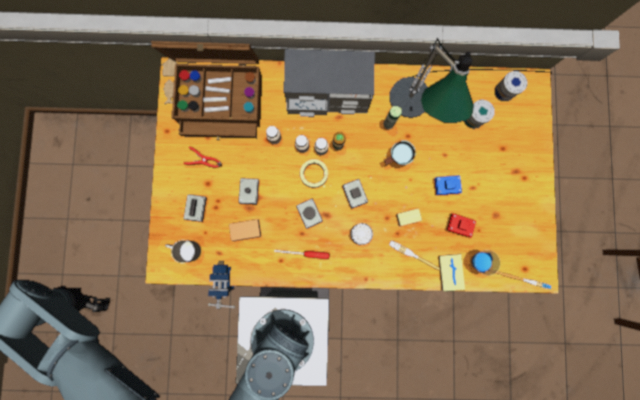

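View pics/side0.png

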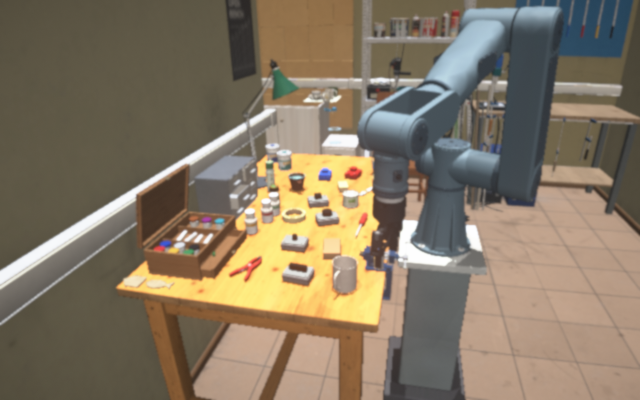

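The top view shows the four grey boxes: bar (195,207), stud (249,190), round (309,213) and square (354,193). The blue (447,185) and red (461,225) boxes are the look-alikes. The side view agrees with this. Next I'll refine the key centres from the black pixels.

```bash
cat > k.py <<'E'
from h import *
from scipy.spatial.transform import Rotation as R
S=dict(square=(.529,-.245),round=(.454,-.084),stud=(.528,.135),bar=(.463,.324))
def plane(cam,px,z):
    a=world(cam,px,np.ones(len(px)));o=np.array(ctrl.camera_params(cam)["cam_to_world"])[:3,3]
    v=a-o;return o+v*((z-o[2])/v[:,2])[:,None]
E
python3 - <<'E'
from k import *
for c in("top","side"):
    f=np.load(f"{c}0.npz");im,d=f["im"].astype(int),f["d"]
    ys,xs=np.nonzero(np.ones(d.shape));px=np.c_[xs,ys].astype(float)
    w=world(c,px,d.ravel());p=plane(c,px,.054)
    dark=im.max(2).ravel()<85
    print(c,np.round(np.array(ctrl.camera_params(c)["cam_to_world"])[:3,3],2))
    for n,s in S.items():
        near=np.hypot(*(p[:,:2]-s).T)<.05
        m=near&dark
        t=near&(w[:,2]>.047)&(d.ravel()>0)
        print(n,m.sum(),"dark",np.round(p[m].mean(0),4),"depth",t.sum(),np.round(np.median(w[t],0),4))
im=np.load("top0.npz")["im"][..., ::-1]
cv2.imwrite("pics/crop.png",cv2.resize(im[170:240,175:375],None,fx=4,fy=4,interpolation=cv2.INTER_NEAREST))
E
```

```text
top [ 0.34 -0.13  1.52]
square 0 dark [nan nan nan] depth 81 [ 0.5322 -0.2454  0.0549]
round 0 dark [nan nan nan] depth 120 [ 0.4563 -0.083   0.0549]
stud 6 dark [0.5259 0.1357 0.054 ] depth 30 [0.532  0.1393 0.0533]
bar 71 dark [0.4619 0.3258 0.054 ] depth 82 [0.4662 0.3304 0.0549]
side [0.14 1.37 0.76]
square 0 dark [nan nan nan] depth 26 [ 0.53   -0.2409  0.051 ]
round 0 dark [nan nan nan] depth 50 [ 0.4519 -0.0754  0.0516]
stud 0 dark [nan nan nan] depth 17 [0.5282 0.1457 0.0514]
bar 0 dark [nan nan nan] depth 71 [0.4612 0.3362 0.0513]<stdin>:12: RuntimeWarning: Mean of empty slice.
  ret = um.true_divide(
```

Call:
{"api": "apply_moves", "payload": {"moves": [{"jaw": 0,"offset": [-20,-58,0],"rot": [0,0,0]},{"jaw": 0,"offset": [-20,-58,0],"rot": [0,0,0]},{"jaw": 0,"offset": [-20,-58,0],"rot": [0,0,0]},{"jaw": 0,"offset": [-20,-58,0],"rot": [0,0,0]},{"jaw": 0,"offset": [-20,-58,0],"rot": [0,0,0]}]}}

```text
time_s: 1.52
eef_pos: [0.1813, 0.2399, 0.2313]
eef_rot: [0.001, 0.152, 0.988, 0.0]
wrist_force: [0.3, -1.2, 1.4]
opening: 0.001
grasp_force: 0.0
```

View pics/crop.png

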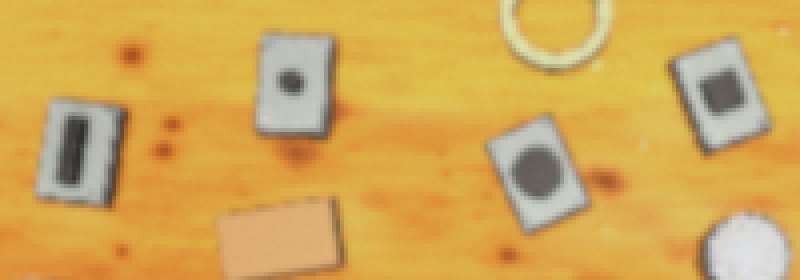

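The crop shows the square key at crop (722,92), the round key at (537,172), the stud at (291,82) and the bar at (73,150), all centred on their grey boxes. This matches the depth values.

Call:
{"api": "apply_moves", "payload": {"moves": [{"jaw": 0,"offset": [-57,18,0],"rot": [0,0,0]},{"jaw": 0,"offset": [-57,18,0],"rot": [0,0,0]},{"jaw": 0,"offset": [-57,18,0],"rot": [0,0,0]},{"jaw": 0,"offset": [-34,-46,0],"rot": [0,0,0]},{"jaw": 0,"offset": [-34,-46,0],"rot": [0,0,0]}]}}

```text
time_s: 2.15
eef_pos: [0.3985, 0.1314, 0.2308]
eef_rot: [-0.001, 0.153, 0.988, -0.0]
wrist_force: [1.2, 0.8, 0.5]
opening: 0.001
grasp_force: 0.0
```

Call:
{"api": "apply_moves", "payload": {"moves": [{"jaw": 0,"offset": [-34,-46,0],"rot": [0,0,0]},{"jaw": 0,"offset": [-34,-46,0],"rot": [0,0,0]},{"jaw": 0,"offset": [-34,-46,0],"rot": [0,0,0]},{"jaw": 0,"offset": [-34,-46,0],"rot": [0,0,0]},{"jaw": 0,"offset": [-34,-46,0],"rot": [0,0,0]}]}}

```text
time_s: 2.78
eef_pos: [0.4907, -0.14, 0.2316]
eef_rot: [0.0, 0.153, 0.988, -0.0]
wrist_force: [0.5, 1.1, 0.6]
opening: 0.003
grasp_force: 0.0
```

Call:
{"api": "apply_moves", "payload": {"moves": [{"jaw": 0,"offset": [-34,-46,0],"rot": [0,0,0]},{"jaw": 0,"offset": [-20,-30,0],"rot": [0,0,0]},{"jaw": 0,"offset": [0,0,0],"rot": [0,0,0]},{"jaw": 0,"offset": [0,0,0],"rot": [0,0,0]},{"jaw": 0,"offset": [0,0,0],"rot": [0,0,0]}]}}

```text
time_s: 3.4
eef_pos: [0.5185, -0.2255, 0.2314]
eef_rot: [-0.0, 0.153, 0.988, 0.0]
wrist_force: [-0.0, 0.6, 0.1]
opening: 0.001
grasp_force: 0.0
```

```bash
cat >> k.py <<'E'
def wrist(name):
    o=ctrl.get_obs();im,d=ctrl.camera("wrist");cv2.imwrite(f"pics/{name}.png",im[...,::-1])
    p=ctrl.camera_params("wrist");q=o["eef_rot"];T=np.eye(4);T[:3,:3]=R.from_quat([*q[1:],q[0]]).as_matrix();T[:3,3]=o["eef_pos"]
    T=T@np.array(p["mount"])
    ys,xs=np.nonzero((d>0)&(d<1));u=cv2.undistortPoints(np.c_[xs,ys].astype(float).reshape(-1,1,2),np.array(p["K"]),np.array(p["dist"])).reshape(-1,2)
    z=d[ys,xs][:,None];w=np.c_[u*z,z]@T[:3,:3].T+T[:3,3]
    return o,T,im[ys,xs],np.c_[xs,ys],w
def to_tool(o,t):
    q=o["eef_rot"];return np.round(R.from_quat([*q[1:],q[0]]).inv().apply(np.array(t)-o["eef_pos"])*1000,1)
def key(name,s,h):
    o,T,c,px,w=wrist(name)
    n=np.hypot(*(w[:,:2]-s).T)<.05
    print("t",o["time_s"],"tcp",o["eef_pos"],"F",o["wrist_force"],"tool delta of estimate",to_tool(o,[*s,h]))
    t=n&(w[:,2]>.040)&(w[:,2]<.075)
    if t.sum()>20:
        lo,hi=np.percentile(w[t],[2,98],axis=0)
        print("key px",t.sum(),np.round(px[t].mean(0)),"mid",(lo+hi)/2,"med",np.median(w[t],0),"size",hi-lo,"-> tool",to_tool(o,[*((lo+hi)/2)[:2],h]))
E
python3 -c "
from k import *
key('w1',(.530,-.246),.054)"
```

```text
t 3.4 tcp [ 0.5185145  -0.22552891  0.23135937] F [-0.01329723  0.6091197   0.07861869] tool delta of estimate [-17.2 -16.1 177.4]
key px 1216 [305. 186.] mid [ 0.52954111 -0.24645001  0.04857813] med [ 0.52914663 -0.24615093  0.05315715] size [0.03479242 0.03503581 0.01246502] -> tool [-16.9 -16.7 177.4]
```

View pics/w1.png

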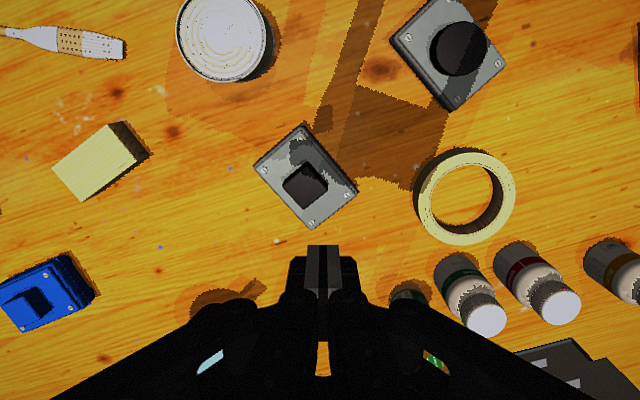

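The square key is at (305,186), with the round box at upper right (460,48) and the blue look-alike at lower left. The square key's position agrees to 1 mm, so I'll descend on it.

Call:
{"api": "apply_moves", "payload": {"moves": [{"jaw": 0,"offset": [-17,-16.5,40],"rot": [0,0,0]},{"jaw": 0,"offset": [0,0,60],"rot": [0,0,0]},{"jaw": 0,"offset": [0,0,50],"rot": [0,0,0]},{"jaw": 0,"offset": [0,0,17],"rot": [0,0,0]},{"jaw": 0,"offset": [0,0,0],"rot": [0,0,0]}]}}

```text
time_s: 4.08
eef_pos: [0.5297, -0.247, 0.0642]
eef_rot: [-0.001, 0.153, 0.988, 0.0]
wrist_force: [0.2, 0.5, 0.4]
opening: -0.007
grasp_force: 0.0
```

Call:
{"api": "apply_moves", "payload": {"moves": [{"jaw": 0,"offset": [0,0,4],"rot": [0,0,0]},{"jaw": 0,"offset": [0,0,4],"rot": [0,0,0]},{"jaw": 0,"offset": [0,0,4],"rot": [0,0,0]},{"jaw": 0,"offset": [0,0,4],"rot": [0,0,0]},{"jaw": 0,"offset": [0,0,0],"rot": [0,0,0]}]}}

```text
time_s: 4.7
eef_pos: [0.5304, -0.2481, 0.0486]
eef_rot: [0.001, 0.153, 0.988, -0.0]
wrist_force: [1.5, -0.4, 1.3]
opening: 0.002
grasp_force: 0.9
```

Call:
{"api": "apply_moves", "payload": {"moves": [{"jaw": 0,"offset": [0,0,3],"rot": [0,0,0]},{"jaw": 0,"offset": [0,0,2],"rot": [0,0,0]},{"jaw": 0,"offset": [0,0,0],"rot": [0,0,0]},{"jaw": 0,"offset": [0,0,0],"rot": [0,0,0]},{"jaw": 0,"offset": [0,0,0],"rot": [0,0,0]}]}}

```text
time_s: 5.32
eef_pos: [0.5304, -0.2481, 0.0437]
eef_rot: [0.001, 0.153, 0.988, -0.0]
wrist_force: [2.0, -1.0, 2.8]
opening: -0.002
grasp_force: 2.3
```

Call:
{"api": "apply_moves", "payload": {"moves": [{"jaw": 0,"offset": [0,0,2],"rot": [0,0,0]},{"jaw": 0,"offset": [0,0,2],"rot": [0,0,0]},{"jaw": 0,"offset": [0,0,0],"rot": [0,0,0]},{"jaw": 0,"offset": [0,0,0],"rot": [0,0,0]},{"jaw": 0,"offset": [0,0,0],"rot": [0,0,0]}]}}

```text
time_s: 5.95
eef_pos: [0.5303, -0.248, 0.0398]
eef_rot: [0.001, 0.153, 0.988, -0.0]
wrist_force: [2.9, -1.7, 5.0]
opening: -0.0
grasp_force: 2.8
```

```bash
python3 -c "
from k import *
print(ctrl.get_obs()['wrist_force'],ctrl.get_obs()['torque'])
key('w2',(.530,-.246),.054)
im,d=ctrl.camera('side');cv2.imwrite('pics/s2.png',cv2.resize(im[160:240,270:390,::-1],None,fx=6,fy=6))
a=cv2.imread('pics/w2.png')[100:320,180:460];b=cv2.imread('pics/s2.png');a=cv2.resize(a,(560,440))
cv2.imwrite('pics/c2.png',cv2.resize(np.hstack([a,cv2.resize(b,(660,440))]),(800,288)))"
```

```text
[ 2.85062326 -1.74091019  5.03829382] [-0.23670082 -0.33605723 -0.03500968]
t 5.95 tcp [ 0.53034947 -0.24804383  0.0397591 ] F [ 2.85062326 -1.74091019  5.03829382] tool delta of estimate [  0.9   1.8 -14.2]
key px 2521 [323. 268.] mid [ 0.5227002  -0.2454605   0.05726258] med [ 0.52046003 -0.24423618  0.0602304 ] size [0.00990415 0.02494978 0.03365667] -> tool [  8.1   0.1 -14.3]
```

View pics/c2.png

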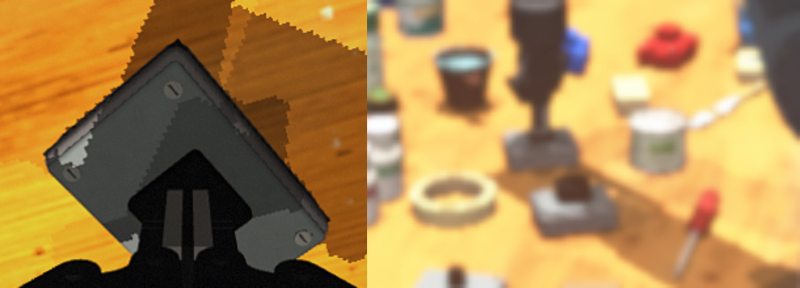

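The left panel shows the fingertip on the black key, key tip at crop (195,155), with the box undisturbed. The right panel confirms this from the side. I'll measure the key height next to the finger.

```bash
python3 -c "
from k import *
o,T,c,px,w=wrist('w3')
for x in (300,329,350):
  for y in range(170,262,8):
    m=(abs(px[:,0]-x)<4)&(abs(px[:,1]-y)<4)
    if m.any(): print(x,y,m.sum(),np.round(np.median(w[m],0),4),c[m].mean().round())
"
```

```text
300 170 49 [ 0.4878 -0.2442  0.0333] 67.0
300 178 49 [ 0.4912 -0.2453  0.0333] 69.0
300 186 49 [ 0.4946 -0.2464  0.0334] 69.0
300 194 49 [ 0.4981 -0.2478  0.0332] 68.0
300 202 49 [ 0.5013 -0.2488  0.0335] 67.0
300 210 47 [ 0.5049 -0.2501  0.0333] 61.0
300 218 49 [ 0.5085 -0.2514  0.0333] 54.0
300 226 49 [ 0.5123 -0.2526  0.0332] 51.0
300 234 49 [ 0.5156 -0.2537  0.0339] 30.0
300 242 49 [ 0.5174 -0.254   0.0386] 7.0
300 250 49 [ 0.521  -0.2552  0.039 ] 8.0
300 258 49 [ 0.5209 -0.2548  0.0478] 8.0
329 170 49 [ 0.4916 -0.2325  0.0331] 65.0
329 178 49 [ 0.495  -0.2335  0.0333] 53.0
329 186 49 [ 0.4984 -0.2345  0.0334] 53.0
329 194 49 [ 0.5018 -0.2356  0.0332] 53.0
329 202 48 [ 0.5055 -0.2368  0.0333] 52.0
329 210 49 [ 0.509  -0.2378  0.0333] 52.0
329 218 49 [ 0.5112 -0.2386  0.0374] 6.0
329 226 49 [ 0.514  -0.2395  0.0391] 8.0
329 234 49 [ 0.5175 -0.2405  0.039 ] 8.0
329 242 49 [ 0.5209 -0.2417  0.0392] 12.0
329 250 48 [ 0.5205 -0.2417  0.0478] 39.0
329 258 48 [ 0.5205 -0.2419  0.0547] 38.0
350 170 49 [ 0.4998 -0.2239  0.0128] 37.0
350 178 49 [ 0.4999 -0.2249  0.0265] 41.0
350 186 49 [ 0.5021 -0.2259  0.0288] 44.0
350 194 49 [ 0.5047 -0.2269  0.0333] 49.0
350 202 49 [ 0.5083 -0.228   0.0333] 52.0
350 210 49 [ 0.5117 -0.229   0.0332] 52.0
350 218 49 [ 0.5154 -0.23    0.0333] 52.0
350 226 49 [ 0.5191 -0.2311  0.0333] 52.0
350 234 49 [ 0.5223 -0.2322  0.0335] 34.0
350 242 49 [ 0.5245 -0.233   0.0382] 6.0
350 250 49 [ 0.5276 -0.2341  0.0389] 8.0
350 258 49 [ 0.5272 -0.2346  0.0467] 9.0
```

The key top is 5.8 mm proud of the box, so the key is about 14 mm down, short of the stop. I'll retract and check.

Call:
{"api": "apply_moves", "payload": {"moves": [{"jaw": 0,"offset": [0,0,-8],"rot": [0,0,0]},{"jaw": 0,"offset": [0,0,-20],"rot": [0,0,0]},{"jaw": 0,"offset": [0,0,-60],"rot": [0,0,0]},{"jaw": 0,"offset": [0,0,-60],"rot": [0,0,0]},{"jaw": 0,"offset": [20,40,-10],"rot": [0,0,0]}]}}

```text
time_s: 6.72
eef_pos: [0.5254, -0.2065, 0.2039]
eef_rot: [0.005, 0.155, 0.988, -0.002]
wrist_force: [0.3, 0.4, -0.4]
opening: -0.001
grasp_force: 0.0
```

Call:
{"api": "apply_moves", "payload": {"moves": [{"jaw": 0,"offset": [0,0,0],"rot": [0,0,0]},{"jaw": 0,"offset": [0,0,0],"rot": [0,0,0]},{"jaw": 0,"offset": [0,0,0],"rot": [0,0,0]},{"jaw": 0,"offset": [0,0,0],"rot": [0,0,0]},{"jaw": 0,"offset": [0,0,0],"rot": [0,0,0]}]}}

```text
time_s: 7.35
eef_pos: [0.5227, -0.2038, 0.1968]
eef_rot: [-0.0, 0.154, 0.988, 0.0]
wrist_force: [-0.2, -0.4, -0.1]
opening: -0.005
grasp_force: 0.0
```

```bash
python3 -c "
from k import *
key('w4',(.530,-.246),.054)
print(to_tool(ctrl.get_obs(),(.465,.328,.2)))"
```

```text
t 7.35 tcp [ 0.52272747 -0.2037703   0.19676972] F [-0.1920447  -0.37116248 -0.08644788] tool delta of estimate [-19.9 -38.1 142.7]
key px 1347 [278. 199.] mid [ 0.52988656 -0.24634203  0.0447411 ] med [ 0.52947354 -0.24597231  0.04652159] size [0.0342798  0.03463277 0.00633934] -> tool [-19.9 -38.4 142.7]
[216.4 489.1  -2.9]
```

The square key now rests about 7 mm down and its box hasn't moved. Next is the bar.

Call:
{"api": "apply_moves", "payload": {"moves": [{"jaw": 0,"offset": [26,53,0],"rot": [0,0,0]},{"jaw": 0,"offset": [26,53,0],"rot": [0,0,0]},{"jaw": 0,"offset": [26,53,0],"rot": [0,0,0]},{"jaw": 0,"offset": [26,53,0],"rot": [0,0,0]},{"jaw": 0,"offset": [26,53,0],"rot": [0,0,0]}]}}

```text
time_s: 8.02
eef_pos: [0.4789, 0.0901, 0.1975]
eef_rot: [0.0, 0.154, 0.988, 0.0]
wrist_force: [1.3, -1.0, -0.2]
opening: 0.001
grasp_force: 0.0
```

Call:
{"api": "apply_moves", "payload": {"moves": [{"jaw": 0,"offset": [26,53,0],"rot": [0,0,0]},{"jaw": 0,"offset": [26,53,0],"rot": [0,0,0]},{"jaw": 0,"offset": [26,53,0],"rot": [0,0,0]},{"jaw": 0,"offset": [26,53,0],"rot": [0,0,0]},{"jaw": 0,"offset": [0,0,0],"rot": [0,0,0]}]}}

```text
time_s: 8.65
eef_pos: [0.4431, 0.3255, 0.1972]
eef_rot: [-0.0, 0.151, 0.989, 0.0]
wrist_force: [0.0, -1.3, -0.3]
opening: 0.001
grasp_force: 0.0
```

Call:
{"api": "apply_moves", "payload": {"moves": [{"jaw": 0,"offset": [0,0,0],"rot": [0,0,0]},{"jaw": 0,"offset": [0,0,0],"rot": [0,0,0]},{"jaw": 0,"offset": [0,0,0],"rot": [0,0,0]},{"jaw": 0,"offset": [0,0,0],"rot": [0,0,0]},{"jaw": 0,"offset": [0,0,0],"rot": [0,0,0]}]}}

```text
time_s: 9.28
eef_pos: [0.4446, 0.3216, 0.1974]
eef_rot: [0.0, 0.154, 0.988, 0.0]
wrist_force: [0.1, -0.3, -0.3]
opening: 0.001
grasp_force: 0.0
```

```bash
python3 -c "
from k import *
key('w5',(.464,.328),.054)"
```

```text
t 9.275 tcp [0.44464979 0.3215999  0.19735195] F [ 0.09888918 -0.3469106  -0.3410836 ] tool delta of estimate [-16.5  12.  143.4]
key px 1316 [339. 193.] mid [0.46234264 0.33118379 0.05019629] med [0.46039366 0.33126654 0.05321072] size [0.05751545 0.018211   0.00899667] -> tool [-13.9  14.5 143.4]
```

View pics/w5.png

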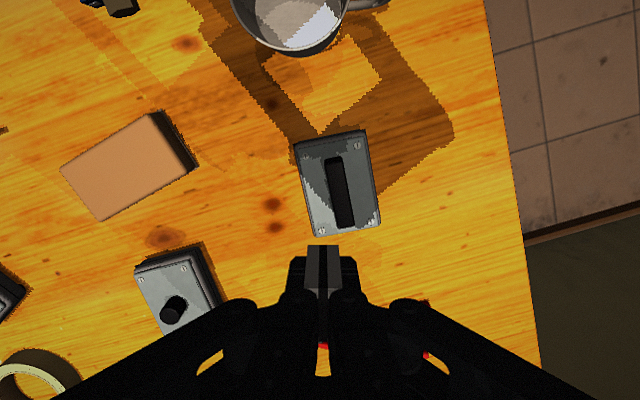

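The bar key is at (339,193), with the mug behind it at (290,20) and the stud box at lower left (175,290). I'm pressing the bar.

Call:
{"api": "apply_moves", "payload": {"moves": [{"jaw": 0,"offset": [-14.5,14.5,20],"rot": [0,0,0]},{"jaw": 0,"offset": [0,0,60],"rot": [0,0,0]},{"jaw": 0,"offset": [0,0,40],"rot": [0,0,0]},{"jaw": 0,"offset": [0,0,13],"rot": [0,0,0]},{"jaw": 0,"offset": [0,0,0],"rot": [0,0,0]}]}}

```text
time_s: 9.95
eef_pos: [0.4626, 0.3314, 0.0643]
eef_rot: [-0.0, 0.153, 0.988, -0.0]
wrist_force: [-0.5, 0.7, -0.2]
opening: -0.0
grasp_force: 0.0
```

Call:
{"api": "apply_moves", "payload": {"moves": [{"jaw": 0,"offset": [0,0,5],"rot": [0,0,0]},{"jaw": 0,"offset": [0,0,4],"rot": [0,0,0]},{"jaw": 0,"offset": [0,0,4],"rot": [0,0,0]},{"jaw": 0,"offset": [0,0,4],"rot": [0,0,0]},{"jaw": 0,"offset": [0,0,4],"rot": [0,0,0]}]}}

```text
time_s: 10.58
eef_pos: [0.4634, 0.3318, 0.044]
eef_rot: [0.001, 0.153, 0.988, 0.001]
wrist_force: [-1.6, -0.2, 6.6]
opening: 0.003
grasp_force: 3.3
```

Call:
{"api": "apply_moves", "payload": {"moves": [{"jaw": 0,"offset": [0,0,1.5],"rot": [0,0,0]},{"jaw": 0,"offset": [0,0,0],"rot": [0,0,0]},{"jaw": 0,"offset": [0,0,0],"rot": [0,0,0]},{"jaw": 0,"offset": [0,0,0],"rot": [0,0,0]},{"jaw": 0,"offset": [0,0,0],"rot": [0,0,0]}]}}

```text
time_s: 11.2
eef_pos: [0.4634, 0.3318, 0.0423]
eef_rot: [0.001, 0.153, 0.988, 0.0]
wrist_force: [1.3, 1.3, 4.9]
opening: -0.001
grasp_force: 2.6
```

Call:
{"api": "apply_moves", "payload": {"moves": [{"jaw": 0,"offset": [0,0,-8],"rot": [0,0,0]},{"jaw": 0,"offset": [0,0,-20],"rot": [0,0,0]},{"jaw": 0,"offset": [0,0,-60],"rot": [0,0,0]},{"jaw": 0,"offset": [0,0,-60],"rot": [0,0,0]},{"jaw": 0,"offset": [20,-20,-10],"rot": [0,0,0]}]}}

```text
time_s: 11.82
eef_pos: [0.4405, 0.3195, 0.2051]
eef_rot: [0.004, 0.153, 0.988, 0.002]
wrist_force: [-0.1, -0.8, -0.3]
opening: -0.004
grasp_force: 0.0
```

Call:
{"api": "apply_moves", "payload": {"moves": [{"jaw": 0,"offset": [0,0,0],"rot": [0,0,0]},{"jaw": 0,"offset": [0,0,0],"rot": [0,0,0]},{"jaw": 0,"offset": [0,0,0],"rot": [0,0,0]},{"jaw": 0,"offset": [0,0,0],"rot": [0,0,0]},{"jaw": 0,"offset": [0,0,0],"rot": [0,0,0]}]}}

```text
time_s: 12.45
eef_pos: [0.4375, 0.3184, 0.1993]
eef_rot: [-0.0, 0.153, 0.988, -0.0]
wrist_force: [0.3, 0.3, 0.3]
opening: 0.0
grasp_force: 0.0
```

```bash
python3 -c "
from k import *
key('w6',(.463,.331),.054)
print(to_tool(ctrl.get_obs(),(.455,-.084,.2)))"
```

```text
t 12.45 tcp [0.43752086 0.31841152 0.19925663] F [0.29754811 0.29779078 0.26744185] tool delta of estimate [-20.6  19.8 145.2]
key px 1205 [345. 197.] mid [0.46261722 0.33113425 0.04597642] med [0.46122753 0.33119258 0.04649158] size [0.05714078 0.01819991 0.0039762 ] -> tool [-20.2  19.8 145.2]
[-138.6 -378.2   -0.5]
```

The bar is latched down and its box hasn't moved. Next is the round key.

Call:
{"api": "apply_moves", "payload": {"moves": [{"jaw": 0,"offset": [-17,-53,0],"rot": [0,0,0]},{"jaw": 0,"offset": [-17,-53,0],"rot": [0,0,0]},{"jaw": 0,"offset": [-17,-53,0],"rot": [0,0,0]},{"jaw": 0,"offset": [-17,-53,0],"rot": [0,0,0]},{"jaw": 0,"offset": [-17,-53,0],"rot": [0,0,0]}]}}

```text
time_s: 13.12
eef_pos: [0.4382, 0.0384, 0.2]
eef_rot: [0.0, 0.153, 0.988, -0.0]
wrist_force: [0.6, 0.3, 0.2]
opening: -0.0
grasp_force: 0.0
```

Call:
{"api": "apply_moves", "payload": {"moves": [{"jaw": 0,"offset": [-17,-53,0],"rot": [0,0,0]},{"jaw": 0,"offset": [-15,-45,0],"rot": [0,0,0]},{"jaw": 0,"offset": [0,0,0],"rot": [0,0,0]},{"jaw": 0,"offset": [0,0,0],"rot": [0,0,0]},{"jaw": 0,"offset": [0,0,0],"rot": [0,0,0]}]}}

```text
time_s: 13.75
eef_pos: [0.439, -0.0618, 0.1997]
eef_rot: [-0.0, 0.152, 0.988, 0.0]
wrist_force: [-0.1, -0.1, -0.0]
opening: -0.002
grasp_force: 0.0
```

```bash
python3 -c "
from k import *
key('w7',(.455,-.084),.054)"
```

```text
t 13.75 tcp [ 0.4390199  -0.06176308  0.19971802] F [-0.10244985 -0.14458278 -0.03590799] tool delta of estimate [-22.  -16.4 145.7]
key px 2064 [305. 199.] mid [ 0.45310575 -0.08210446  0.04901509] med [ 0.45210035 -0.08170551  0.05335072] size [0.03991522 0.03924824 0.01155391] -> tool [-19.6 -15.2 145.7]
```

View pics/w7.png

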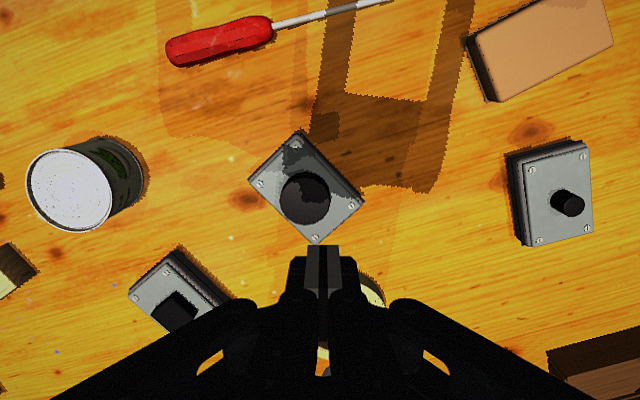

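The round key is at (305,199), the stud is still up at (567,203), and the pressed square key is at (175,310). I'm pressing the round key.

Call:
{"api": "apply_moves", "payload": {"moves": [{"jaw": 0,"offset": [-20,-15.5,20],"rot": [0,0,0]},{"jaw": 0,"offset": [0,0,60],"rot": [0,0,0]},{"jaw": 0,"offset": [0,0,42],"rot": [0,0,0]},{"jaw": 0,"offset": [0,0,13],"rot": [0,0,0]},{"jaw": 0,"offset": [0,0,0],"rot": [0,0,0]}]}}

```text
time_s: 14.42
eef_pos: [0.4535, -0.0832, 0.0649]
eef_rot: [-0.0, 0.153, 0.988, 0.0]
wrist_force: [-0.3, 0.0, 1.0]
opening: -0.001
grasp_force: 0.0
```

Call:
{"api": "apply_moves", "payload": {"moves": [{"jaw": 0,"offset": [0,0,5],"rot": [0,0,0]},{"jaw": 0,"offset": [0,0,4],"rot": [0,0,0]},{"jaw": 0,"offset": [0,0,4],"rot": [0,0,0]},{"jaw": 0,"offset": [0,0,4],"rot": [0,0,0]},{"jaw": 0,"offset": [0,0,4],"rot": [0,0,0]}]}}

```text
time_s: 15.05
eef_pos: [0.4542, -0.0841, 0.0442]
eef_rot: [0.001, 0.153, 0.988, -0.0]
wrist_force: [1.0, 0.3, 6.4]
opening: 0.001
grasp_force: 3.3
```

Call:
{"api": "apply_moves", "payload": {"moves": [{"jaw": 0,"offset": [0,0,1.5],"rot": [0,0,0]},{"jaw": 0,"offset": [0,0,0],"rot": [0,0,0]},{"jaw": 0,"offset": [0,0,0],"rot": [0,0,0]},{"jaw": 0,"offset": [0,0,0],"rot": [0,0,0]},{"jaw": 0,"offset": [0,0,0],"rot": [0,0,0]}]}}

```text
time_s: 15.68
eef_pos: [0.4541, -0.0841, 0.0426]
eef_rot: [0.001, 0.153, 0.988, -0.0]
wrist_force: [3.1, -0.1, 3.7]
opening: -0.0
grasp_force: 2.1
```

Call:
{"api": "apply_moves", "payload": {"moves": [{"jaw": 0,"offset": [0,0,-8],"rot": [0,0,0]},{"jaw": 0,"offset": [0,0,-20],"rot": [0,0,0]},{"jaw": 0,"offset": [0,0,-60],"rot": [0,0,0]},{"jaw": 0,"offset": [0,0,-60],"rot": [0,0,0]},{"jaw": 0,"offset": [20,16,-10],"rot": [0,0,0]}]}}

```text
time_s: 16.3
eef_pos: [0.4411, -0.0638, 0.2047]
eef_rot: [0.003, 0.154, 0.988, -0.001]
wrist_force: [0.4, -0.4, -1.1]
opening: -0.003
grasp_force: 0.0
```

Call:
{"api": "apply_moves", "payload": {"moves": [{"jaw": 0,"offset": [0,0,0],"rot": [0,0,0]},{"jaw": 0,"offset": [0,0,0],"rot": [0,0,0]},{"jaw": 0,"offset": [0,0,0],"rot": [0,0,0]},{"jaw": 0,"offset": [0,0,0],"rot": [0,0,0]},{"jaw": 0,"offset": [0,0,0],"rot": [0,0,0]}]}}

```text
time_s: 16.92
eef_pos: [0.4391, -0.0626, 0.1998]
eef_rot: [-0.001, 0.153, 0.988, 0.0]
wrist_force: [-0.1, -0.3, -0.1]
opening: 0.001
grasp_force: 0.0
```

```bash
python3 -c "
from k import *
key('w8',(.455,-.084),.054)
o,T,c,px,w=wrist('w9')
for n,s in dict(square=(.53,-.246),stud=(.53,.138)).items():
  t=(np.hypot(*(w[:,:2]-s).T)<.05)&(w[:,2]>.04)&(w[:,2]<.075);print(n,t.sum(),np.round(np.median(w[t],0),4))"
```

```text
t 16.925 tcp [ 0.4390602  -0.06260569  0.19981441] F [-0.05480616 -0.33176759 -0.07267557] tool delta of estimate [-21.8 -15.6 145.8]
key px 1891 [306. 197.] mid [ 0.45338035 -0.082226    0.04549052] med [ 0.45282466 -0.08198953  0.04654444] size [0.03934505 0.03900478 0.0048729 ] -> tool [-19.8 -14.4 145.8]
square 926 [ 0.5278 -0.2439  0.0465]
stud 548 [0.5267 0.1374 0.0525]
```

All three keys are down about 7 mm, the stud is still up, and the boxes haven't moved. I'm handing in.

```bash
python3 -c "
from bench import ctrl
print(ctrl.hand_in())"
```

```text
the job is handed in; nothing more can be done
None
```

I pressed the square, bar and round keys in that order; after release each measured about 7 mm down, with the stud key still up, their boxes where they were and the arm clear, and I handed the job in at about 17 s.

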